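Load the brake-shoe jig and hold it at the mark

ROBOT

A 6-joint arm with a two-finger parallel gripper is mounted at the origin on the work surface. World frame = base frame: x ahead of the robot, y to its left, z up, the work surface at z = 0. Lengths are in mm, angles in rad, forces in N, time in s.
With the tool pointing down it reaches from about 350 to 1000 mm from the base axis. Payload 7.1 kg.
Tool frame: the origin (TCP) lies at the very end of the fingers, on their centre line; the grasp point (between the pads) lies 19 mm behind it; z points along the fingers, y is the line along which they close (so a half turn about z gives the same grasp; the last joint's range is limited). The gripper opens to 85 mm and grips with 20 to 120 N. Pads are 22 mm wide; open, the fingers measure 114 mm over their backs; the gripper's body (76 mm by 85 mm) begins 54 mm behind the grasp point. The pads swing forward as they close: fully open they stand 13 mm farther back than shut.
Start: joints at [-1.214, 0.423, 1.63, -0, 1.089, -0.019], TCP at [229.402, -581.36, 231.319] pointing down, gripper open.
Joint ranges: [-3, 3], [-0.9, 2.11], [0.09, 2.58], [-1.31, 4.45], [0.11, 2.69], [-2.54, 2.54]. Speed limits (rad/s): [2.39, 2.39, 3.01, 3.14, 3.14, 3.14].

INTERFACE

Orientations are given as a rotation vector (axis times angle).
In Python, from workcell import ctrl, vision gives the robot as it stands.
- The arm moves only by the tool drive_tool, never from a script. Its argument "deltas" is a list of rows, each a list of 5 numbers: the shift along the tool's x, y, z in mm, then the turn about the tool's z in degrees, then the gripper's target within -1 to 1 (shut at 1, half-way at 0, fully open at -1). A call has 1 to 8 rows; each row is the pose to reach, as a shift and turn from the pose commanded when the call began, along the tool's axes at that moment; what a row does not reach only later rows make up. A row lasts 1/8 s, in which the tool goes at most 62.5 mm and 10.7 degrees, less where a joint would pass 70% of its speed; a pose out of reach is approached as far as the arm can. A call with a gripper value outside its range is refused whole. The fingers move at their own pace and stop on an object; the grip force is fixed at half the most. Time passes only in rows, so rows that repeat a pose let the fingers close. It gives the time, the measured TCP pose, the force, the opening and the grip force at its end, in the units of the state.
- ctrl.observe(): the state, without advancing time (a new reading comes with each control period).
- vision.grab_frame(name): name is "scene" or "top"; returns the picture (400x640x3 uint8, red, green, blue); there is no depth.
- vision.get_calibration(name): a dict with "fx", "fy", "cx", "cy" (pixels), "eye" and "orientation" of the camera in the world. Camera axes: x right, y up, looking along -z (the intrinsics and any distortion apply to the point x, -y, -z); pixel columns grow to the right and rows downward; lengths in mm; the calibration is good to about 2 mm. A picture is of the moment at which its call begins. get_calibration takes no time and is no camera call.
- ctrl.hand_in(): hands the job in; it is judged then, once.
The state is a dict: "t": time; "joint_positions": joint angles; "qd": joint speeds; "effort": joint torques, N m; "ee_pos": TCP position; "tool_rot": TCP orientation; "ft_force": force on the tool from outside, world axes, zero at the start; "torque": the same for the moment, N m; "width": finger opening in mm; "grip_force": force on a finger pad.
Only numpy, scipy, OpenCV 4.12 (cv2) and the standard library are available. Lean on these libraries where they do the work, as an engineer would, in place of code of your own. Each camera call takes 0.05 s, during which the arm holds its last target. There are 200 camera calls.

TASK

Lay the two brake shoes from the cork mat into the two pockets of the spring-return carriage, one in each, stud up and with their noses in the narrow throats, fully down on the deck. When both are in and let go of, take the carriage's handle between the fingers, pull it out until its pointer stands in line with the brass mark on the rail, and finish holding it still there, so a colleague can measure the shoes: do not let go, the spring would take it back. Leave everything else on the table alone.

Things in the scene. Friction and masses are not known exactly. Their poses are not given: they have to be found in the camera images.
- shoe_a_mid (a point): a rim-brake shoe lying rubber face down on the mat: body 56 mm long, 14 mm wide, 20 mm high (rubber below, aluminium above), with a steel stud 6 mm thick rising 16 mm from the middle of its top, and at one end only a narrower nose, 7 mm wide, 14 mm high, 14 mm long; 40 g. This point is the centre of the 56 mm body, half-way up (10 mm above its underside); x points along the body to the nose, z up
- shoe_a_nose (a point): the tip of the nose of that brake shoe, 42 mm along x from the centre of its body, 10 mm above its underside
- shoe_b_mid (a point): the other brake shoe, the same in every respect; its point and axes likewise
- shoe_b_nose (a point): the tip of the nose of that brake shoe, 42 mm along x from the centre of its body, 10 mm above its underside
- jig: plywood jig fixed to the table, 300 x 180 mm, base 12 mm thick, with an aluminium rail along each long side (top 26 mm above the table) and a grey spring housing 48 mm high across its far end. Origin: centre of its underside on the table. x points along the rails from the handle end to the spring housing, y across, z up
- carriage (a joint): how far the jig's plywood carriage is pulled out along the jig's -x, in m: 0 is home against the spring housing (where it starts and where it springs back when let go), 0.095 the end of its travel. The spring pulls with 4 N at home and 60 N/m more as it comes out
- pocket_l (a point): centre of the floor of the carriage's left (jig +y) pocket, 26 mm above the table. x points along the pocket, away from the handle, to its narrow throat (slot 11 mm wide, for the nose); z up. The main part, centred here, is 18 x 60 mm: 2 mm of play all round a shoe. Walls 8 mm high, both long sides open over the middle 32 mm for fingers. A shoe put in end for end does not fit
- pocket_r (a point): the same for the right (jig -y) pocket, which is like the left one and lies beside it, 70 mm away, with its throat at the same end
- handle_grip (a point): the middle of the upper part of the carriage's handle, 60 mm above the table, 17 mm below its top: an upright wooden plate (solid carriage_c2), 14 mm thick along the jig's x, 60 mm wide across, 52 mm high, standing free at the carriage's handle end (77 mm from the middle of the pockets along x); axes as the jig's. It moves with the carriage
- pointer (a point): the top of the carriage's pointer, a thin upright brass fin, 3 mm thick, 18 mm wide, at the handle-end left (jig +y) corner of the carriage's deck, right beside the rail, top 42 mm above the table; it moves with the carriage
- index: the mark: a thin upright brass fin (3 mm thick, 18 mm wide, 16 mm high) clamped on the left (jig +y) rail, 45 to 75 mm from the pointer's home towards the handle end. Origin: centre of its lower edge, on the rail; axes as the jig's. The pointer is at the mark when both fins stand in one line across the jig (same x along the jig); they pass without touching
- mat: cork mat fixed to the table, 260 x 260 mm, 3 mm thick, carrying the shoes; origin: centre of its underside
- spanner: bystander, to be left alone: open-ended steel spanner, 120 mm long, lying on the mat
- lockring: bystander, to be left alone: steel ring, 40 mm across and 8 mm thick, lying on the mat; origin at the centre of its underside
- mug: bystander, to be left alone: white mug, 78 mm across, 90 mm high; origin at the centre of its underside
- oil: bystander, to be left alone: black oil bottle, 44 mm across, 130 mm high; origin at the centre of its underside
- bin: bystander, to be left alone: empty blue bin, 150 x 100 x 60 mm; origin at the centre of its underside
- hub: bystander, to be left alone: aluminium wheel hub standing on its axle end, 56 mm across, 90 mm high; origin at the centre of its underside
- tin: bystander, to be left alone: flat patch-kit tin, 60 mm across, 45 mm high; origin at the centre of its underside
Things that resemble listed ones, but are neither listed nor needed, are in the scene too. What is shaped like the part that bears shoe_b_mid but blue, green or red is not meant.

How it is judged:
By the outcome, as a careful person would: the job done as asked, in the order asked, and still so for the second after the job is handed in, while the arm keeps its last pose, push and grip.
It also fails if it takes over 67 s, if anything falls off the work surface, if the arm or the gripper's body presses on something with over 40 N, if the wrist force passes 120 N, or if a joint passes its speed limit or range.

## Working session

There is one attempt and no reset: what is moved stays moved. The work goes in short steps, Python scripts to look and compute and a tool call to move; the robot and the scene stay as the last step left them, time stands still between calls to the robot, and variables do not carry over. Pictures are saved under pics/ and viewed, at most 13 in all, crops included, and the job is handed in when it is done.

Besides the shell and the picture viewer there is one more tool, called after "Emit:" in YAML: its name, and indented under it one key for each argument. drive_tool: Moves the arm, as the interface text tells. Its arguments: {"type":"object","properties":{"deltas":{"type":"array"}},"required":["deltas"]}

```bash
mkdir -p pics; python3 - <<'E'
from workcell import ctrl, vision
import cv2
s=ctrl.observe(); print(s['t'],s['ee_pos'],s['tool_rot'],s['width'])
for n in("scene","top"):
    f=vision.grab_frame(n); cv2.imwrite(f'pics/{n}0.png',f[:,:,::-1]); print(n,vision.get_calibration(n))
E
```

```text
0.0 [ 229.19758954 -580.84816962  230.52415418] [-3.08476526e+00 -5.86594023e-01  4.60422732e-04] 85.53885464754488
scene {'fx': 376.44658958935344, 'fy': 376.44658958935344, 'cx': 315.4834696177634, 'cy': 197.29313577184368, 'eye': array([1410.80383677,  -65.41684461,  757.42978108]), 'orientation': array([0.71122514, 0.66427135, 1.37362934])}
top {'fx': 371.8293804385888, 'fy': 371.8293804385888, 'cx': 320.8091866209824, 'cy': 199.08792651870448, 'eye': array([ 409.77392008,    3.51690037, 1178.69043636]), 'orientation': array([ 0.1041845 , -0.09257967, -1.54771596])}
```

View pics/top0.png

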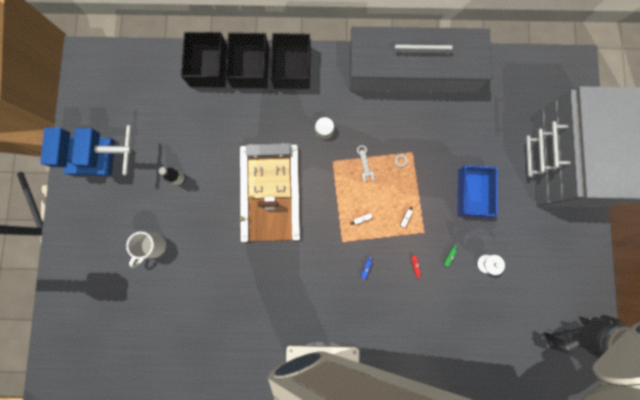

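View pics/scene0.png

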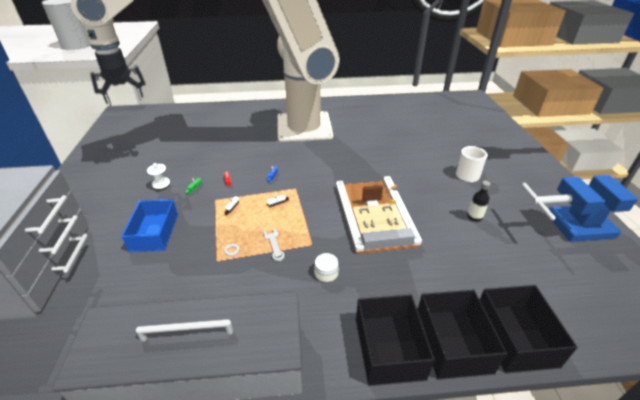

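The top view shows two pale shoes on the mat, at about (361,218) and (407,217). The blue (367,268), red (416,266) and green (451,256) look-alikes lie off the mat and are not meant. The jig is at (270,193), with its handle end towards the robot. I'll confirm with an enlarged crop.

```bash
python3 - <<'E'
import cv2,numpy as np
t=cv2.imread('pics/top0.png'); s=cv2.imread('pics/scene0.png')
r=lambda i,k:cv2.resize(i,None,fx=k,fy=k,interpolation=cv2.INTER_CUBIC)
a=r(t[140:246,235:310],5.5)[:580]; b=r(t[200:240,340:425],4.5); c=r(s[188:215,220:295],5); d=r(s[175:250,335:420],4)
H=600;o=np.zeros((600,800,3),np.uint8)
o[:a.shape[0],:a.shape[1]]=a
x=415
for y,i in((0,b),(185,c),(325,d)):
    i=i[:600-y,:385]; o[y:y+i.shape[0],x:x+i.shape[1]]=i
cv2.imwrite('pics/crop0.png',o)
E
cat > h.py <<'E'
import numpy as np, cv2
from scipy.spatial.transform import Rotation as R
from workcell import ctrl, vision
C={n:vision.get_calibration(n) for n in("top","scene")}
def ray(n,u,v):
    c=C[n]; d=np.array([(u-c['cx'])/c['fx'],-(v-c['cy'])/c['fy'],-1.])
    return np.array(c['eye']),R.from_rotvec(c['orientation']).apply(d)
def plane(n,u,v,z):
    e,d=ray(n,u,v); return (e+d*(z-e[2])/d[2])
def proj(n,p):
    c=C[n]; q=R.from_rotvec(c['orientation']).inv().apply(np.asarray(p)-c['eye'])
    return np.array([c['cx']-c['fx']*q[...,0]/q[...,2],c['cy']+c['fy']*q[...,1]/q[...,2]])
E
```

```text
(no output)
```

View pics/crop0.png

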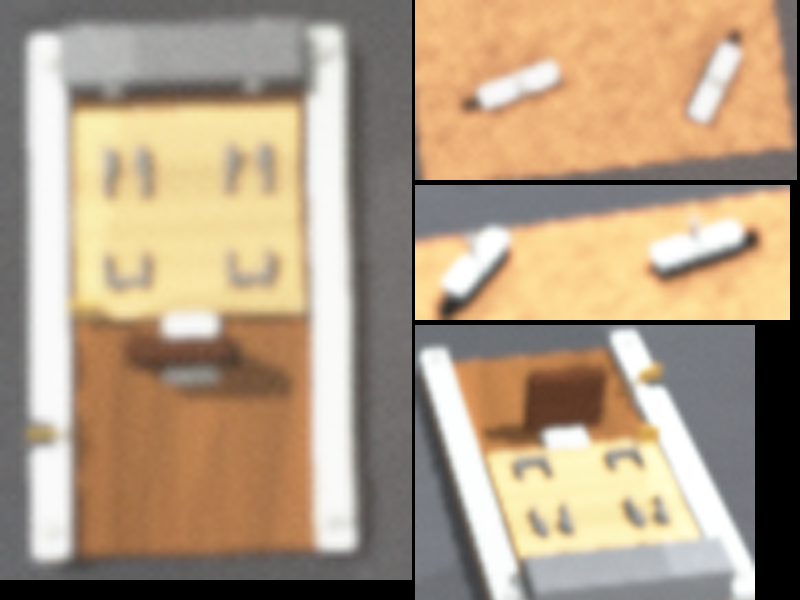

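The crop confirms two white-bodied shoes with dark noses. In the top view the left shoe's nose is near (351,223), pointing left and slightly down. The right shoe's nose is near (411,208), pointing up. In the jig, the pocket U-ends face the handle and the throats face the grey housing. The index fin is on the left rail at about (242,219), and the pointer is at about (251,196).

```bash
cat > m.py <<'E'
from h import *
t=cv2.imread('pics/top0.png');s=cv2.imread('pics/scene0.png')
def up(i,k=6): return cv2.resize(i,None,fx=k,fy=k,interpolation=cv2.INTER_CUBIC)
def blobs(img,box,lohi,amin,k=6):
    x0,y0,x1,y1=box; h=cv2.cvtColor(up(img[y0:y1,x0:x1],k),cv2.COLOR_BGR2HSV)
    m=cv2.inRange(h,np.array(lohi[0]),np.array(lohi[1]))
    cs,_=cv2.findContours(m,cv2.RETR_EXTERNAL,cv2.CHAIN_APPROX_NONE)
    return [((c[:,0].astype(float)+.5)/k-.5+[x0,y0]) for c in cs if cv2.contourArea(c)>amin*k*k]
def world(n,c,z): return np.array([plane(n,u,v,z) for u,v in c])[:,:2]
def rect(w): return cv2.minAreaRect(w.astype(np.float32))
if __name__=="__main__":
    for n,i,box in(("top",t,(340,200,425,240)),("scene",s,(220,188,295,215))):
        for c in blobs(i,box,((0,0,150),(180,70,255)),8):
            print(n,'shoe',c.mean(0).round(1),rect(world(n,c,23 if n=="top" else 18)))
        for c in blobs(i,box,((0,0,0),(180,255,75)),2):
            print(n,'dark',c.mean(0).round(1),rect(world(n,c,14)))
    for c in blobs(t,(230,135,310,250),((0,0,190),(180,45,255)),30):
        print('rail',c.mean(0).round(1),rect(world("top",c,26)))
    for n,i,box in(("top",t,(252,162,290,196)),("scene",s,(355,203,402,231))):
      for c in blobs(i,box,((0,0,0),(180,110,185)),2):
        w=world(n,c,34); print(n,'wall',c.mean(0).round(1),w.mean(0).round(1),w.min(0).round(1),w.max(0).round(1))
    for c in blobs(t,(255,196,282,212),((0,60,0),(180,255,95)),3):
        print('handle',c.mean(0).round(1),rect(world("top",c,77)))
    for n,i,box in(("top",t,(238,190,258,225)),("scene",s,(385,175,410,210))):
      for c in blobs(i,box,((15,90,0),(35,255,215)),1):
        print(n,'brass',c.mean(0).round(1),world(n,c,40).mean(0))
E
python3 m.py
```

```text
top shoe [362.5 218.4] ((497.57904052734375, -116.89612579345703), (19.680953979492188, 61.69273376464844), 21.91963005065918)
top shoe [406.1 217.7] ((503.1668395996094, -253.02239990234375), (19.746017456054688, 62.187496185302734), 64.10697174072266)
scene shoe [275.5 198.8] ((489.46337890625, -118.79342651367188), (41.91272735595703, 64.63169860839844), 23.15342903137207)
scene shoe [253.8 194.7] ((477.8746337890625, -169.40733337402344), (66.31153869628906, 236.71092224121094), 13.170392036437988)
scene dark [226.8 211.8] ((536.7041625976562, -264.8748474121094), (7.289899826049805, 10.895060539245605), 55.608768463134766)
rail [269.1 198.6] ((553.5523071289062, 175.1684112548828), (14.716506004333496, 31.877363204956055), 1.1737921237945557)
rail [243.6 193.9] ((570.5253295898438, 255.7253875732422), (302.7035827636719, 23.964553833007812), 3.1049418449401855)
rail [294.4 192.4] ((578.5694580078125, 97.4566421508789), (301.2070617675781, 23.78551483154297), 2.9910480976104736)
top wall [278.6 190.5] [578.6 145.7] [576.1 139.9] [581.3 150.4]
top wall [255.3 190.1] [578.4 218.3] 
[... 519 characters left out ...]
1] [639.1 148.2] [662.5 156.4]
scene wall [389.  221.8] [647.6 202.8] [634.5 198. ] [659.3 208. ]
scene wall [395.7 221.4] [647.7 221.9] [634.5 216.9] [658.9 225. ]
scene wall [363.8 209.8] [589.7 141.5] [582.2 127.9] [600.1 153.6]
scene wall [386.6 207.6] [586.3 210.2] [578.6 196.9] [596.5 222.8]
scene wall [366.  203.6] [562.2 153.5] [557.3 150.7] [567.6 156.6]
handle [276.2 205.1] ((527.2113037109375, 145.96804809570312), (8.045104026794434, 11.607460021972656), 31.28492546081543)
top brass [241.6 218.4] [488.75648913 255.30396832]
top brass [252.5 197.2] [555.07483501 224.88961639]
scene brass [390.9 201.1] [564.88215388 227.89035381]
scene brass [393.8 186.7] [496.3150116  253.85644087]
```

```bash
cat >> h.py <<'E'
def go(x,y,z,yaw,pos=None,rot=None):
    "deltas (tool axes, mm, deg) from pose to world TCP x,y,z with tool-x at yaw"
    s=ctrl.observe(); p=s['ee_pos'] if pos is None else pos
    r=R.from_rotvec(s['tool_rot'] if rot is None else rot); m=r.as_matrix()
    d=m.T@(np.array([x,y,z])-p); a=np.degrees(np.arctan2(m[1,0],m[0,0]))
    t=-((yaw-a+180)%360-180)
    print('t',s['t'],'pos',np.round(p,1),'yaw',round(a,1),'tilt',m[:,2].round(3),'w',round(s['width'],1),'F',np.round(s['ft_force'],1),'| delta',d.round(1),'turn',round(t,1),'q6',s['joint_positions'][5].round(2))
E
python3 -c "
from h import *
go(497.6,-117,120,112)"
```

```text
t 0.1 pos [ 229.2 -580.9  230.6] yaw 21.5 tilt [-0.     0.001 -1.   ] w 85.6 F [-0.  -0.6 -0. ] | delta [ 419.9 -332.9  111.1] turn -90.5 q6 -0.02
```

Emit:
drive_tool:
  deltas:
    - [420, -333, 111, -90.5, -0.2]
    - [420, -333, 111, -90.5, -0.2]
    - [420, -333, 111, -90.5, -0.2]
    - [420, -333, 111, -90.5, -0.2]
    - [420, -333, 111, -90.5, -0.2]
    - [420, -333, 111, -90.5, -0.2]
    - [420, -333, 111, -90.5, -0.2]
    - [420, -333, 111, -90.5, -0.2]

```text
t: 1.1
ee_pos: [475.4, -155.8, 129.5]
tool_rot: [1.85, 2.539, 0.0]
ft_force: [0.6, -1.3, -0.6]
width: 51.0
grip_force: 0.0
```

```bash
python3 -c "
from h import *
go(497.6,-117,60,111.9)"
```

```text
t 1.1 pos [ 475.4 -155.8  129.5] yaw 107.8 tilt [ 0. -0. -1.] w 51.0 F [ 0.6 -1.3 -0.6] | delta [30.1 33.  69.5] turn -4.1 q6 -0.65
```

Emit:
drive_tool:
  deltas:
    - [30, 33, 60, -4, -0.2]
    - [30, 33, 60, -4, -0.2]
    - [30, 33, 60, -4, -0.2]
    - [30, 33, 60, -4, -0.2]

```text
t: 1.6
ee_pos: [497.4, -120.3, 71.0]
tool_rot: [1.77, 2.594, 0.001]
ft_force: [0.4, -1.5, -0.5]
width: 51.2
grip_force: 0.0
```

```bash
python3 - <<'E'
from h import *
go(497.6,-117,4.5,111.9)
t=vision.grab_frame('top');s=vision.grab_frame('scene')
cv2.imwrite('pics/top1.png',t[:,:,::-1]);cv2.imwrite('pics/scene1.png',s[:,:,::-1])
a=cv2.resize(t[190:245,325:395,::-1],None,fx=5.5,fy=5.5,interpolation=2);b=cv2.resize(s[170:225,245:315,::-1],None,fx=5.5,fy=5.5,interpolation=2)
cv2.imwrite('pics/c1.png',np.hstack([a,b]))
E
```

```text
t 1.6 pos [ 497.4 -120.3   71. ] yaw 111.4 tilt [ 0.001 -0.001 -1.   ] w 51.2 F [ 0.4 -1.5 -0.5] | delta [ 3.   1.3 66.5] turn -0.5 q6 -0.63
```

View pics/c1.png

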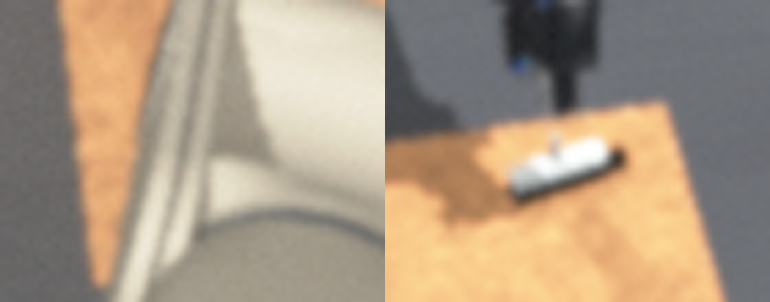

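The top view is blocked by the arm. In the scene view, the fingertips are at about (277.7,190), just above and right of the stud, whose top is at about (276.1,194).

```bash
python3 - <<'E'
from h import *
print(proj('scene',[497.4,-120.3,71]),proj('scene',[497.6,-117,39]),proj('scene',[497.6,-117,23]))
s=ctrl.observe(); 
e,d=ray('scene',276.1,195.6);print(plane('scene',276.1,195.6,31))
E
```

```text
[273.2557024  186.08322361] [275.15706968 194.35798533] [275.54903118 198.40037121]
[ 493.91603904 -114.68581376   31.        ]
```

Emit:
drive_tool:
  deltas:
    - [4.5, 0.5, 40, -0.5, -0.2]
    - [4.5, 0.5, 62, -0.5, -0.2]
    - [4.5, 0.5, 65, -0.5, -0.2]
    - [4.5, 0.5, 65, -0.5, -0.2]
    - [4.5, 0.5, 65, -0.5, 1]
    - [4.5, 0.5, 65, -0.5, 1]
    - [4.5, 0.5, 65, -0.5, 1]
    - [4.5, 0.5, 65, -0.5, 1]

```text
t: 2.7
ee_pos: [496.6, -114.9, 5.9]
tool_rot: [1.756, 2.603, 0.001]
ft_force: [-1.0, -0.4, 7.1]
width: 12.6
grip_force: 59.1
```

Emit:
drive_tool:
  deltas:
    - [0, 0, -40, 0, 1]
    - [0, 0, -90, 0, 1]
    - [0, 0, -90, 0, 1]

```text
t: 3.08
ee_pos: [498.6, -115.3, 98.6]
tool_rot: [1.753, 2.598, 0.004]
ft_force: [0.5, -0.4, -1.2]
width: 12.4
grip_force: 58.7
```

```bash
python3 -c "
from h import *
go(608.5,211.3,85,3)"
```

```text
t 3.075 pos [ 498.6 -115.3   98.6] yaw 112.0 tilt [ 0.007 -0.002 -1.   ] w 12.4 F [ 0.5 -0.4 -1.2] | delta [261.8 224.1  13.8] turn 109.0 q6 -0.63
```

Emit:
drive_tool:
  deltas:
    - [262, 224, 10, 109, 1]
    - [262, 224, 10, 109, 1]
    - [262, 224, 10, 109, 1]
    - [262, 224, 10, 109, 1]
    - [262, 224, 10, 109, 1]
    - [262, 224, 10, 109, 1]
    - [262, 224, 10, 109, 1]
    - [262, 224, 10, 109, 1]

```text
t: 4.08
ee_pos: [604.8, 213.0, 83.6]
tool_rot: [3.039, 0.795, -0.003]
ft_force: [-0.6, -0.1, 0.7]
width: 12.4
grip_force: 58.7
```

```bash
python3 -c "
from h import *
go(608.5,211.3,60,3)"
```

```text
t 4.075 pos [604.8 213.   83.6] yaw 29.3 tilt [-0.002 -0.001 -1.   ] w 12.4 F [-0.6 -0.1  0.7] | delta [ 2.4  3.3 23.6] turn 26.3 q6 1.38
```

Emit:
drive_tool:
  deltas:
    - [2.4, 3.3, 10, 26, 1]
    - [2.4, 3.3, 20, 26, 1]
    - [2.4, 3.3, 24, 26, 1]
    - [2.4, 3.3, 24, 26, 1]
    - [2.4, 3.3, 24, 26, 1]

```text
t: 4.7
ee_pos: [609.1, 210.4, 60.6]
tool_rot: [3.14, 0.101, -0.001]
ft_force: [0.3, 0.0, -0.3]
width: 12.7
grip_force: 58.7
```

```bash
python3 - <<'E'
from h import *
go(608.5,211.3,60,3)
t=vision.grab_frame('top');s=vision.grab_frame('scene')
cv2.imwrite('pics/top2.png',t[:,:,::-1]);cv2.imwrite('pics/scene2.png',s[:,:,::-1])
a=cv2.resize(t[140:215,235:305,::-1],None,fx=5.5,fy=5.5,interpolation=2);b=cv2.resize(s[170:245,345:415,::-1],None,fx=5.5,fy=5.5,interpolation=2)
cv2.imwrite('pics/c2.png',np.hstack([a,b]))
E
```

```text
t 4.7 pos [609.1 210.4  60.6] yaw 3.7 tilt [-0. -0. -1.] w 12.7 F [ 0.3  0.  -0.3] | delta [-0.6 -1.   0.6] turn 0.7 q6 1.82
```

View pics/c2.png

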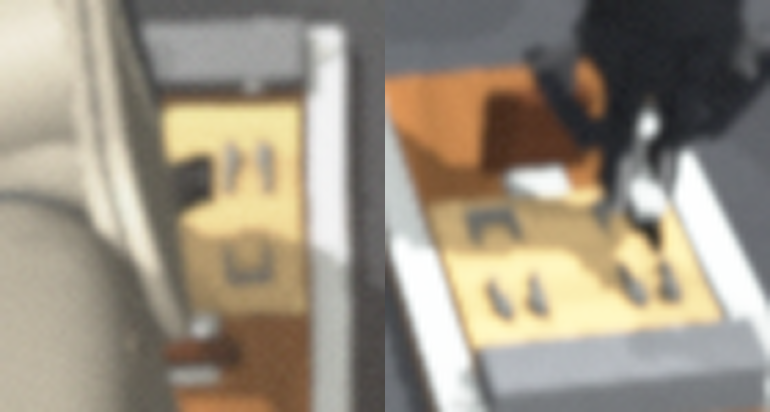

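The scene crop shows the held shoe level, with its white body above the left pocket. The dark nose tip is at about (394,214.5), pointing at the throat walls at (389,222) and (395.7,221).

```bash
python3 - <<'E'
from h import *
from m import blobs
yaw=np.radians(3.3);X=np.array([np.cos(yaw),np.sin(yaw),0]);Y=np.array([-X[1],X[0],0])
c=np.array([609.1,210.4,57.7])
for nm,p in(('nose bot',c+42*X),('nose top',c+42*X+[0,0,14]),('body front bot',c+28*X),('body front top L',c+28*X+7*Y+[0,0,20]),('body front top R',c+28*X-7*Y+[0,0,20]),('stud top',c+[0,0,36])): print(nm,proj('scene',p).round(1))
s=cv2.imread('pics/scene2.png')
for n,lh in(('white',((0,0,150),(180,60,255))),('dark',((0,0,0),(180,255,70)))):
  for q in blobs(s,(383,185,402,218),lh,1): print(n,q.mean(0).round(1),q.min(0).round(1),q.max(0).round(1),'bottommost',q[q[:,1].argmax()].round(1))
E
```

```text
nose bot [393.9 216.1]
nose top [394.5 212.3]
body front bot [392.3 212.8]
body front top L [395.6 207.2]
body front top R [390.8 207.7]
stud top [390.9 196.7]
white [397.1 206.1] [388.2 196.9] [401.4 216.9] bottommost [401.2 216.9]
white [392.3 192.4] [390.8 190.2] [393.9 194.6] bottommost [391.4 194.6]
dark [392.7 211.3] [391.4 210.2] [393.6 212.8] bottommost [393.4 212.8]
dark [391.4 192.4] [382.6 184.6] [401.4 204.2] bottommost [385.6 204.2]
```

Emit:
drive_tool:
  deltas:
    - [-0.5, -0.7, 15, 0.5, 1]
    - [-0.5, -0.7, 22, 0.5, 1]
    - [-0.5, -0.7, 25, 0.5, 1]
    - [-0.5, -0.7, 28, 0.5, 1]
    - [-0.5, -0.7, 28, 0.5, 1]

```text
t: 5.42
ee_pos: [608.3, 211.0, 36.3]
tool_rot: [3.14, 0.085, -0.002]
ft_force: [-12.8, -4.3, 34.5]
width: 13.1
grip_force: 63.4
```

```bash
python3 - <<'E'
from h import *
o=ctrl.observe();print(o['ft_force'],o['torque'],o['ee_pos'])
go(608.3,211,39,3)
s=vision.grab_frame('scene');t=vision.grab_frame('top')
cv2.imwrite('pics/scene3.png',s[:,:,::-1]);cv2.imwrite('pics/top3.png',t[:,:,::-1])
b=cv2.resize(s[190:240,360:415,::-1],None,fx=8,fy=8,interpolation=2);a=cv2.resize(t[160:205,250:290,::-1],None,fx=8.88,fy=8.88,interpolation=2)
a=a[:400];b=b[:400]
cv2.imwrite('pics/c3.png',np.hstack([b,a])[:, :800])
E
```

```text
[-12.75984984  -4.26862193  34.54579724] [-0.82465567  2.2825585  -0.09274722] [608.34193506 211.00045867  36.31227811]
t 5.425 pos [608.3 211.   36.3] yaw 3.1 tilt [-0.001 -0.    -1.   ] w 13.1 F [-12.8  -4.3  34.5] | delta [-0.  -0.  -2.7] turn 0.1 q6 1.83
```

View pics/c3.png

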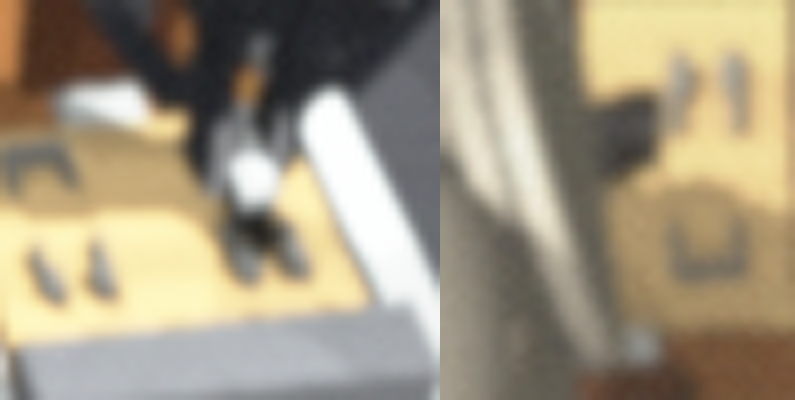

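In the scene crop the dark nose at about (392.5,218) sits laterally between the throat walls at (390,221) and (396,221). The shoe is resting on top of a wall. I'll compute the fore-aft error.

```bash
python3 - <<'E'
from h import *
from m import blobs
yaw=np.radians(3.1);X=np.array([np.cos(yaw),np.sin(yaw),0]);Y=np.array([-X[1],X[0],0])
c=np.array([608.3,211,33.4])
for nm,p in(('nose bot',c+42*X),('nose top',c+42*X+[0,0,14]),('nose top root',c+28*X+[0,0,14]),('body front top L',c+28*X+7*Y+[0,0,20]),('body front top R',c+28*X-7*Y+[0,0,20])): print(nm,proj('scene',p).round(1))
s=cv2.imread('pics/scene3.png')
for u in(391,392,393,394): print(u,s[206:226,u].max(1))
for v in(217,219,221,223): print(v,s[v,384:402].max(1))
E
```

```text
nose bot [392.9 222.4]
nose top [393.5 218.7]
nose top root [392.  215.4]
body front top L [394.7 213.5]
body front top R [389.8 214. ]
391 [121 147 175 222 248 251 250 246 230 180 113  59  42  57  76 105 134 145
 150 184]
392 [ 85 114 152 211 245 252 251 247 228 175 107  57  40  43  61  95 139 169
 183 213]
393 [ 73  95 127 175 228 246 248 243 223 177 125  86  61  52  66 104 154 193
 219 236]
394 [107 121 133 151 185 218 231 236 231 218 175 128  89  72  85 106 140 174
 213 238]
217 [219 195 171 137 101  69  63  59  57  86 128 173 219 241 249 249 244 221]
219 [248 231 188 140 103  83  74  57  43  52  72 108 156 209 236 243 242 230]
221 [251 249 238 189 130 112 116 105  95 104 106 114 142 176 216 237 243 242]
223 [251 251 247 226 180 140 135 145 169 193 174 141 127 142 179 227 245 248]
```

Emit:
drive_tool:
  deltas:
    - [0, 0, -4, 0, 1]
    - [1.5, 0, -4, 0, 1]
    - [2.5, 0, -3, 0, 1]
    - [2.5, 0, 0, 0, 1]
    - [2.5, 0, 2, 0, 1]
    - [2.5, 0, 3, 0, 1]

```text
t: 6.28
ee_pos: [611.6, 212.1, 29.5]
tool_rot: [-3.139, -0.084, -0.001]
ft_force: [0.4, 4.7, 0.9]
width: 12.5
grip_force: 59.0
```

```bash
python3 -c "
from h import *
o=ctrl.observe();print(o['torque'])
go(610.8,211.0,29,3)"
```

```text
[ 0.96823479  0.02909706 -0.09840824]
t 6.275 pos [611.6 212.1  29.5] yaw 3.1 tilt [ 0.001  0.001 -1.   ] w 12.5 F [0.4 4.7 0.9] | delta [-0.9  1.1  0.5] turn 0.1 q6 1.83
```

Emit:
drive_tool:
  deltas:
    - [0, -0.7, 0.6, 0, 1]
    - [0, -0.7, 1.2, 0, 1]
    - [0, -0.7, 1.2, 0, -0.2]
    - [0, -0.7, 1.2, 0, -0.2]
    - [0, -0.7, 0, 0, -0.2]
    - [0, -0.7, -40, 0, -0.2]
    - [0, -0.7, -95, 0, -0.2]
    - [0, -0.7, -95, 0, -0.2]

```text
t: 7.28
ee_pos: [614.3, 212.8, 129.6]
tool_rot: [-3.138, -0.084, -0.013]
ft_force: [0.1, 0.7, -0.2]
width: 51.3
grip_force: 0.0
```

```bash
python3 -c "
from h import *
go(503.2,-253.0,90,-26)"
```

```text
t 7.275 pos [614.3 212.8 129.6] yaw 3.1 tilt [ 0.008  0.003 -1.   ] w 51.3 F [ 0.1  0.7 -0.2] | delta [-136.3  459.2   37.5] turn 29.1 q6 1.83
```

Emit:
drive_tool:
  deltas:
    - [-136, 459, 38, 29, -0.2]
    - [-136, 459, 38, 29, -0.2]
    - [-136, 459, 38, 29, -0.2]
    - [-136, 459, 38, 29, -0.2]
    - [-136, 459, 38, 29, -0.2]
    - [-136, 459, 38, 29, -0.2]
    - [-136, 459, 38, 29, -0.2]
    - [-136, 459, 38, 29, -0.2]

```text
t: 8.28
ee_pos: [498.5, -256.0, 85.9]
tool_rot: [-3.061, 0.707, 0.002]
ft_force: [0.9, -0.2, -0.6]
width: 51.4
grip_force: 0.0
```

```bash
python3 - <<'E'
from h import *
from m import *
t=vision.grab_frame('top');cv2.imwrite('pics/top4.png',t[:,:,::-1])
s=vision.grab_frame('scene');cv2.imwrite('pics/scene4.png',s[:,:,::-1])
go(503.2,-253.0,60,-26)
a=cv2.resize(t[155:210,238:308,::-1],None,fx=5.7,fy=5.7,interpolation=2)
b=cv2.resize(s[185:240,345:415,::-1],None,fx=5.7,fy=5.7,interpolation=2)
cv2.imwrite('pics/c4.png',np.hstack([a,b]))
E
```

```text
t 8.375 pos [ 498.5 -257.2   85.8] yaw -26.2 tilt [-0.001 -0.    -1.   ] w 51.5 F [ 0.3 -0.  -0.6] | delta [ 2.4 -5.8 25.8] turn -0.2 q6 1.53
```

View pics/c4.png

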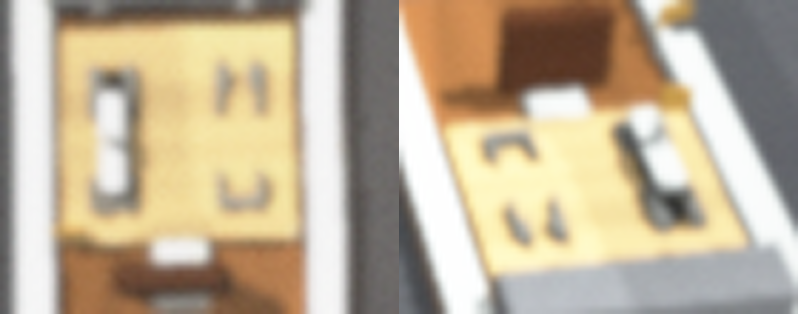

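Shoe A is seated in the left pocket: body between the walls, nose in the throat, stud up, at about (258,178) in the top view. Next I'll grasp the second shoe.

Emit:
drive_tool:
  deltas:
    - [2.4, -5.8, 30, -0.2, -0.2]
    - [2.4, -5.8, 60, -0.2, -0.2]
    - [2.4, -5.8, 78, -0.2, -0.2]
    - [2.4, -5.8, 80, -0.2, -0.2]
    - [2.4, -5.8, 80, -0.2, 1]
    - [2.4, -5.8, 80, -0.2, 1]
    - [2.4, -5.8, 80, -0.2, 1]
    - [2.4, -5.8, 80, -0.2, 1]

```text
t: 9.38
ee_pos: [505.6, -250.0, 8.1]
tool_rot: [3.062, -0.699, 0.003]
ft_force: [-0.0, 0.8, 6.2]
width: 12.4
grip_force: 59.7
```

Emit:
drive_tool:
  deltas:
    - [0, 0, -40, 0, 1]
    - [0, 0, -90, 0, 1]
    - [0, 0, -90, 0, 1]

```text
t: 9.75
ee_pos: [507.3, -250.9, 100.9]
tool_rot: [3.061, -0.699, 0.012]
ft_force: [0.4, -0.6, -0.4]
width: 12.5
grip_force: 58.9
```

```bash
python3 -c "
from h import *
go(612.9,142.2,70,3)"
```

```text
t 9.75 pos [ 507.3 -250.9  100.9] yaw -25.7 tilt [ 0.007 -0.004 -1.   ] w 12.5 F [ 0.4 -0.6 -0.4] | delta [ -75.8 -400.    30.2] turn -28.7 q6 1.54
```

Emit:
drive_tool:
  deltas:
    - [-75.5, -400, 20, -28.7, 1]
    - [-75.5, -400, 25, -28.7, 1]
    - [-75.5, -400, 25, -28.7, 1]
    - [-75.5, -400, 25, -28.7, 1]
    - [-75.5, -400, 25, -28.7, 1]
    - [-75.5, -400, 25, -28.7, 1]
    - [-75.5, -400, 25, -28.7, 1]
    - [-75.5, -400, 25, -28.7, 1]

```text
t: 10.75
ee_pos: [610.1, 146.0, 70.9]
tool_rot: [-3.14, -0.087, 0.001]
ft_force: [-0.9, -0.2, -1.4]
width: 12.6
grip_force: 59.0
```

```bash
python3 -c "
from h import *
go(613.3,142.6,42,3)"
```

```text
t 10.75 pos [610.1 146.   70.9] yaw 3.2 tilt [-0.001  0.    -1.   ] w 12.6 F [-0.9 -0.2 -1.4] | delta [ 3.   3.5 28.9] turn 0.2 q6 1.73
```

Emit:
drive_tool:
  deltas:
    - [3, 3.5, 15, 0.2, 1]
    - [3, 3.5, 25, 0.2, 1]
    - [3, 3.5, 25, 0.2, 1]
    - [3, 3.5, 25, 0.2, 1]

```text
t: 11.25
ee_pos: [613.5, 139.5, 46.8]
tool_rot: [3.141, 0.074, -0.0]
ft_force: [0.8, 0.4, -0.7]
width: 12.2
grip_force: 59.0
```

```bash
python3 -c "
from h import *
go(613.3,142.6,31.5,3)"
```

```text
t 11.25 pos [613.5 139.5  46.8] yaw 2.7 tilt [-0. -0. -1.] w 12.2 F [ 0.8  0.4 -0.7] | delta [-0.1 -3.1 15.3] turn -0.3 q6 1.73
```

Emit:
drive_tool:
  deltas:
    - [0, -3, 3, -0.3, 1]
    - [0, -3, 5, -0.3, 1]
    - [0, -3, 9, -0.3, 1]
    - [0, -3, 12, -0.3, 1]
    - [0, -3, 14, -0.3, 1]

```text
t: 11.88
ee_pos: [613.3, 143.2, 32.6]
tool_rot: [3.14, 0.084, -0.0]
ft_force: [-0.5, 0.3, -0.9]
width: 12.7
grip_force: 59.0
```

```bash
python3 -c "
from h import *
print(ctrl.observe()['torque'])
go(613.3,142.6,31,3)"
```

```text
[ 0.02227188  0.03141058 -0.08183351]
t 11.875 pos [613.3 143.2  32.6] yaw 3.1 tilt [-0. -0. -1.] w 12.7 F [-0.5  0.3 -0.9] | delta [-0.1  0.6  1.6] turn 0.1 q6 1.73
```

Emit:
drive_tool:
  deltas:
    - [0, 0, 1, 0, 1]
    - [0, 0, 1.8, 0, 1]
    - [0, 0, 1.8, 0, -0.2]
    - [0, 0, 1.8, 0, -0.2]
    - [0, 0, 0.5, 0, -0.2]
    - [0, 0, -40, 0, -0.2]
    - [0, 0, -95, 0, -0.2]
    - [0, 0, -95, 0, -0.2]

```text
t: 12.88
ee_pos: [616.6, 143.9, 132.8]
tool_rot: [-3.139, -0.084, -0.014]
ft_force: [0.9, 0.0, -0.2]
width: 51.2
grip_force: 0.0
```

```bash
python3 -c "
from h import *
go(533.0,173.0,130,93)"
```

```text
t 12.875 pos [616.6 143.9 132.8] yaw 3.1 tilt [ 0.009  0.002 -1.   ] w 51.2 F [ 0.9  0.  -0.2] | delta [-82.  -33.5   2.1] turn -89.9 q6 1.73
```

Emit:
drive_tool:
  deltas:
    - [-81, -33.5, 0, -90, -0.2]
    - [-81, -33.5, 0, -90, -0.2]
    - [-81, -33.5, 0, -90, -0.2]
    - [-81, -33.5, 0, -90, -0.2]
    - [-81, -33.5, 0, -90, -0.2]
    - [-81, -33.5, 0, -90, -0.2]
    - [-81, -33.5, 0, -90, -0.2]
    - [-81, -33.5, 0, -90, -0.2]

```text
t: 13.88
ee_pos: [530.1, 172.2, 127.1]
tool_rot: [-2.233, -2.209, 0.002]
ft_force: [0.3, 0.2, -0.3]
width: 51.5
grip_force: 0.0
```

```bash
python3 - <<'E'
from h import *
go(534,173.5,100,93)
t=vision.grab_frame('top');cv2.imwrite('pics/top5.png',t[:,:,::-1])
s=vision.grab_frame('scene');cv2.imwrite('pics/scene5.png',s[:,:,::-1])
a=cv2.resize(t[140:230,235:305,::-1],None,fx=5.7,fy=5.7,interpolation=2)
b=cv2.resize(s[155:245,345:415,::-1],None,fx=5.7,fy=5.7,interpolation=2)
cv2.imwrite('pics/c5.png',np.hstack([a,b]))
E
```

```text
t 13.875 pos [530.1 172.2 127.1] yaw 89.4 tilt [-0.001 -0.    -1.   ] w 51.5 F [ 0.3  0.2 -0.3] | delta [ 1.4  3.9 27.1] turn -3.6 q6 0.3
```

View pics/c5.png

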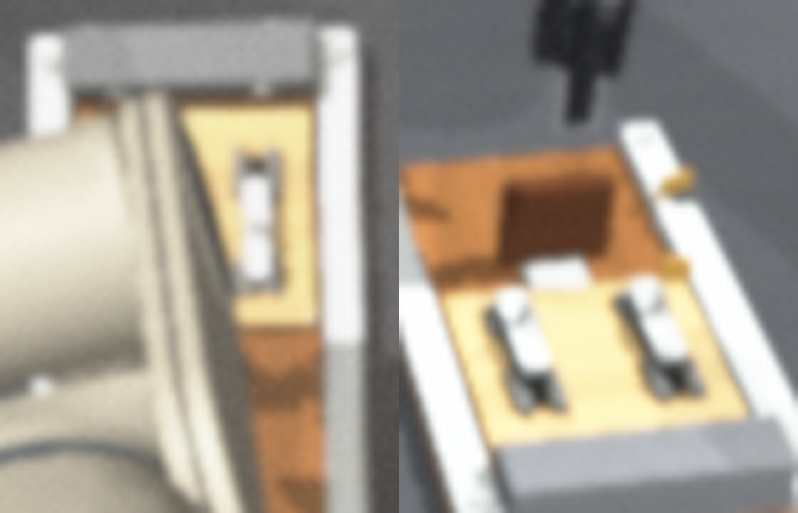

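Both shoes are seated in the crop: noses in the throats, studs up. The handle is at about crop (555,215) and the gripper hovers above it. Now I'll lower onto the handle.

Emit:
drive_tool:
  deltas:
    - [1.4, 3, 0, -3.6, -0.2]
    - [1.4, 3, 10, -3.6, -0.2]
    - [1.4, 3, 27, -3.6, -0.2]
    - [1.4, 3, 27, -3.6, -0.2]

```text
t: 14.48
ee_pos: [532.1, 173.2, 98.8]
tool_rot: [-2.17, -2.269, 0.006]
ft_force: [0.1, 0.2, -0.9]
width: 51.1
grip_force: 0.0
```

```bash
python3 -c "
from h import *
go(534,173.5,43,93)"
```

```text
t 14.475 pos [532.1 173.2  98.8] yaw 92.5 tilt [-0.004 -0.001 -1.   ] w 51.1 F [ 0.1  0.2 -0.9] | delta [ 0.3  2.1 55.7] turn -0.5 q6 0.25
```

Emit:
drive_tool:
  deltas:
    - [0.3, 2, 20, -0.5, -0.2]
    - [0.3, 2, 40, -0.5, -0.2]
    - [0.3, 2, 55, -0.5, -0.2]
    - [0.3, 2, 55, -0.5, -0.2]
    - [0.3, 2, 55, -0.5, 1]
    - [0.3, 2, 55, -0.5, 1]
    - [0.3, 2, 55, -0.5, 1]
    - [0.3, 2, 55, -0.5, 1]

```text
t: 15.48
ee_pos: [533.9, 174.0, 46.6]
tool_rot: [-2.159, -2.279, 0.004]
ft_force: [-7.2, 0.9, 7.1]
width: 13.3
grip_force: 59.4
```

```bash
python3 - <<'E'
from h import *
go(534,173.5,43,93)
a=np.radians(3.05);p=ctrl.observe()['ee_pos'];go(p[0]-63*np.cos(a),p[1]-63*np.sin(a),p[2],93)
E
```

```text
t 15.475 pos [533.9 174.   46.6] yaw 93.1 tilt [-0.003 -0.    -1.   ] w 13.3 F [-7.2  0.9  7.1] | delta [-0.5  0.1  3.6] turn 0.1 q6 0.24
t 15.475 pos [533.9 174.   46.6] yaw 93.1 tilt [-0.003 -0.    -1.   ] w 13.3 F [-7.2  0.9  7.1] | delta [  0.  -63.    0.2] turn 0.1 q6 0.24
```

Emit:
drive_tool:
  deltas:
    - [0, -5, 0, 0, 1]
    - [0, -15, 0, 0, 1]
    - [0, -27, 0, 0, 1]
    - [0, -39, 0, 0, 1]
    - [0, -50, 0, 0, 1]
    - [0, -58, 0, 0, 1]
    - [0, -62, 0, 0, 1]
    - [0, -62, 0, 0, 1]

```text
t: 16.48
ee_pos: [475.8, 171.1, 46.6]
tool_rot: [2.159, 2.279, 0.006]
ft_force: [8.3, -1.2, -5.5]
width: 13.4
grip_force: 59.1
```

Emit:
drive_tool:
  deltas:
    - [0, 0, 0, 0, 1]
    - [0, 0, 0, 0, 1]
    - [0, 0, 0, 0, 1]

```text
t: 16.85
ee_pos: [476.1, 171.1, 46.6]
tool_rot: [2.159, 2.279, 0.006]
ft_force: [7.0, -1.2, -5.0]
width: 13.1
grip_force: 59.2
```

```bash
python3 - <<'E'
from h import *
from m import blobs,world
go(534,174,46.6,93)
t=vision.grab_frame('top');cv2.imwrite('pics/top6.png',t[:,:,::-1])
s=vision.grab_frame('scene');cv2.imwrite('pics/scene6.png',s[:,:,::-1])
a=cv2.resize(t[150:240,232:302,::-1],None,fx=5.7,fy=5.7,interpolation=2)
b=cv2.resize(s[155:245,345:415,::-1],None,fx=5.7,fy=5.7,interpolation=2)
cv2.imwrite('pics/c6.png',np.hstack([a,b]))
for n,i,box in(("top",t,(236,205,262,230)),("scene",s,(375,170,410,200))):
  for c in blobs(i[:,:,::-1].copy(),box,((15,90,0),(35,255,215)),1):
    print(n,'brass',c.mean(0).round(1),c.min(0).round(1),c.max(0).round(1),world(n,c,40).mean(0).round(1))
E
```

```text
t 16.85 pos [476.1 171.1  46.6] yaw 93.1 tilt [ 0.005  0.001 -1.   ] w 13.1 F [ 7.  -1.2 -5. ] | delta [-0.2 57.9  0.3] turn 0.1 q6 0.27
scene brass [377.1 197.5] [376.2 195.2] [378.1 199.4] [543.9 190.5]
scene brass [377.  191.1] [374.6 190.2] [379.4 191.6] [512.9 196.7]
scene brass [386.7 189.6] [383.9 186.8] [390.1 191.9] [508.6 228.4]
scene brass [393.4 186.8] [390.6 184.4] [395.9 188.9] [496.7 252.6]
```

View pics/c6.png

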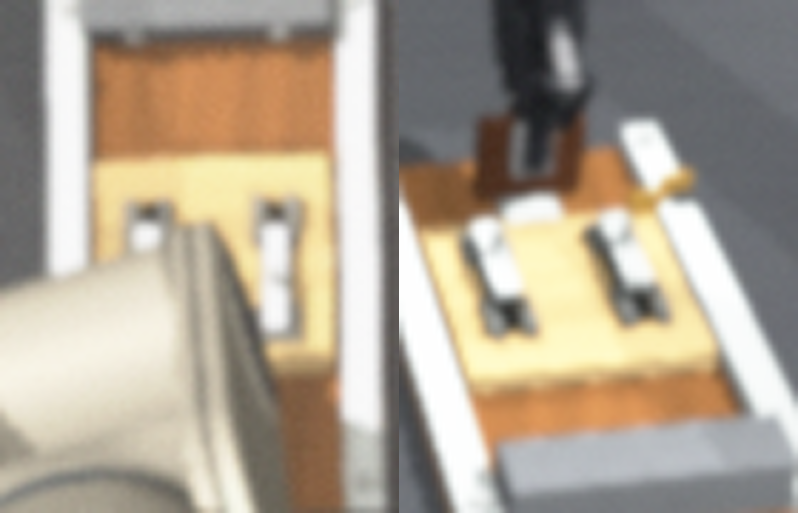

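Carriage follows, shoes still seated. The pointer at (387,190) is still short of the mark at (393,187) by about 7–10 mm. I'll pull a bit more and then compare the fins.

Emit:
drive_tool:
  deltas:
    - [0, -3, 0, 0, 1]
    - [0, -6, 0, 0, 1]
    - [0, -7.5, 0, 0, 1]
    - [0, -7.5, 0, 0, 1]
    - [0, -7.5, 0, 0, 1]

```text
t: 17.58
ee_pos: [468.8, 170.7, 46.6]
tool_rot: [2.159, 2.279, 0.007]
ft_force: [8.2, -1.6, -5.4]
width: 13.2
grip_force: 59.2
```

```bash
python3 - <<'E'
from h import *
go(476.1,171.1,46.6,93)
s=np.mean([vision.grab_frame('scene').astype(float) for _ in range(6)],0).astype(np.uint8)
cv2.imwrite('pics/scene7.png',s[:,:,::-1])
old=cv2.imread('pics/scene0.png')
a=cv2.resize(s[172:202,374:404,::-1],None,fx=13,fy=13,interpolation=2);b=cv2.resize(cv2.imread('pics/scene6.png')[172:202,374:404],None,fx=13,fy=13,interpolation=2)
cv2.imwrite('pics/c7.png',np.hstack([a,b]))
Y=np.array([-.0532,.9986]);X=np.array([.9986,.0532])
for x in(489,493):
  for dy in(0,-30): q=np.array([x,254])+Y*dy; print(x,dy,proj('scene',[*q,42]).round(2),proj('scene',[*q,26]).round(2))
E
```

```text
t 17.575 pos [468.8 170.7  46.6] yaw 93.1 tilt [ 0.005  0.001 -1.   ] w 13.2 F [ 8.2 -1.6 -5.4] | delta [0.  7.3 0.1] turn 0.1 q6 0.27
489 0 [393.36 184.8 ] [392.75 188.83]
489 -30 [384.1  185.67] [383.56 189.7 ]
493 0 [393.68 185.57] [393.06 189.6 ]
493 -30 [384.39 186.44] [383.85 190.47]
```

View pics/c7.png

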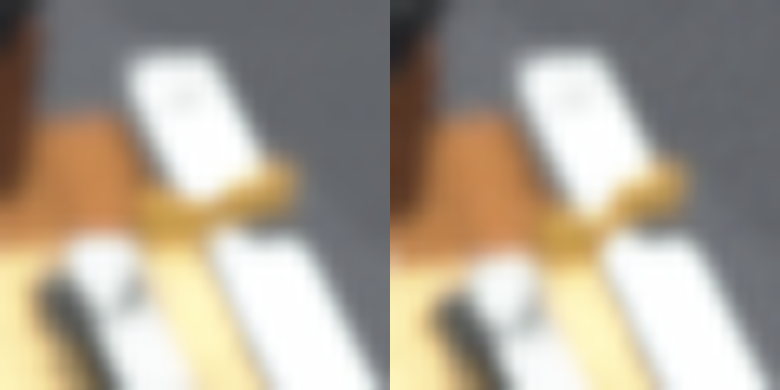

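Left is now: index at crop (262,187), i.e. px (394.2,186.4), and pointer at crop (175,213), i.e. px (387.5,188.4). The pointer still looks low by about 1 px, so I'll take the edges by profile.

```bash
python3 - <<'E'
from h import *
for f in('scene0','scene7'):
    s=cv2.imread(f'pics/{f}.png'); h=cv2.cvtColor(s,cv2.COLOR_BGR2HSV)
    r0,r1=(181,192)
    for u in range(383,398): print(f,u,' '.join('%d/%d/%d'%tuple(h[r,u]) for r in range(r0,r1)))
    if f=='scene0':
        for u in range(386,396): print('ptr0',u,' '.join('%d/%d/%d'%tuple(h[r,u]) for r in range(196,206)))
t=cv2.cvtColor(cv2.imread('pics/top0.png'),cv2.COLOR_BGR2HSV)
for u in range(247,258): print('topP',u,' '.join('%d/%d/%d'%tuple(t[r,u]) for r in range(192,202)))
for u in range(238,248): print('topI',u,' '.join('%d/%d/%d'%tuple(t[r,u]) for r in range(213,223)))
E
```

```text
scene0 383 12/72/142 13/114/150 14/139/158 14/148/167 13/149/168 14/150/163 14/150/161 14/149/166 14/151/172 14/150/177 14/154/179
scene0 384 13/19/160 13/45/146 13/81/142 13/113/147 13/135/147 14/144/154 14/147/170 14/151/181 14/148/188 14/151/188 14/152/186
scene0 385 90/2/221 45/3/189 16/17/162 13/44/146 13/77/139 13/111/145 14/137/158 14/144/175 14/150/179 14/151/181 14/150/178
scene0 386 90/1/251 100/3/245 90/3/225 30/4/191 15/19/163 14/50/152 13/87/152 13/115/155 14/136/158 14/142/162 14/147/165
scene0 387 0/0/254 0/0/254 90/1/253 90/2/245 90/2/225 38/5/192 14/23/169 13/49/155 13/82/149 13/107/148 14/124/152
scene0 388 0/0/254 0/0/255 0/0/255 0/0/254 90/1/253 90/2/244 60/2/225 30/9/197 16/26/169 15/51/154 13/71/150
scene0 389 90/1/255 0/0/255 0/0/255 0/0/255 60/1/255 0/0/253 40/3/248 30/7/231 23/21/206 22/20/187 19/25/171
scene0 390 90/1/255 0/0/255 0/0/255 0/0/255 30/1/254 30/5/251 22/19/243 22/35/231 23/35/225 23/13/230 45/4/227
scene0 391 90/1/253 0/0/254 60/1/255 0/0/254 27/9/253 23/46/244 20/85/226 19/90/218 21/47/226 26/7/243 60/1/251
scene0 392 90/4/227 90/2/246 0/0/252 
[... 5212 characters left out ...]
 0/0/233 90/1/232 30/1/220 15/8/188 19/52/168 21/101/172 21/94/163 16/35/155 30/1/186 0/0/221
topI 242 0/0/247 0/0/246 120/1/237 15/7/208 19/52/181 21/98/177 21/90/164 18/29/160 0/1/208 0/1/241
topI 243 0/0/250 90/1/249 30/1/242 18/6/221 20/45/189 21/91/182 21/84/167 21/26/166 30/1/212 90/1/243
topI 244 0/0/250 0/0/249 0/1/246 20/3/231 20/35/212 21/67/197 20/59/186 17/21/190 0/1/222 30/1/243
topI 245 0/0/249 0/0/249 30/1/248 15/2/242 22/12/231 21/39/221 21/36/208 25/13/218 60/1/234 0/0/245
topI 246 0/0/243 0/0/243 0/0/242 20/3/239 20/10/233 19/25/221 19/23/213 30/3/221 15/2/235 30/1/240
topI 247 8/13/213 16/13/213 12/12/213 15/12/207 16/19/198 17/27/186 15/25/182 19/19/191 15/15/207 13/9/207
```

```bash
python3 - <<'E'
from h import *
def edge(f,cols,rows,ch,lev,fall):
    s=cv2.imread(f'pics/{f}.png').astype(float)[:,:,ch]; out=[]
    for u in cols:
        p=s[rows[0]:rows[1],u]
        for k in range(len(p)-1):
            if (p[k]>=lev>p[k+1]) if fall else (p[k]<lev<=p[k+1]):
                out.append((u,rows[0]+k+(p[k]-lev)/(p[k]-p[k+1]))); break
    o=np.array(out); 
    if len(o)<4: print(f,'few',o); return
    m=np.polyfit(o[:,0],o[:,1],1); r=o[:,1]-np.polyval(m,o[:,0]); k=abs(r)<.4; m=np.polyfit(o[k,0],o[k,1],1)
    print(f,'slope',m.round(3),'n',k.sum(),'rms',r[k].std().round(2),'ends',[(u,np.polyval(m,u).round(2)) for u in(o[k,0].min(),o[k,0].max())]); return m
# green channel: deck yellow high, brown low
edge('scene7',range(362,400),(208,228),1,150,True)      # deck front edge (housing side)
edge('scene7',list(range(354,361))+list(range(374,381)),(185,200),1,150,False)  # deck handle-end edge
edge('scene0',list(range(352,360))+list(range(378,388)),(196,212),1,150,False)
edge('top0',range(256,288),(152,170),1,150,False)
edge('top0',list(range(256,262))+list(range(278,288)),(190,202),1,150,True)
edge('top4',range(256,288),(152,170),1,150,False)
Y=np.array([-.0532,.9986])
for n,x,z in(('scene',480,26),('scene',545,26),('scene',620,26),('top',655,26),('top',555,26)):
    p,q=[proj(n,[*(np.array([x,177])+Y*d),z]) for d in(-50,50)]; print(n,x,'pred slope',((q-p)[1]/(q-p)[0]).round(3))
E
```

```text
scene7 slope [-1.03000e-01  2.58484e+02] n 23 rms 0.22 ends [(np.float64(365.0), np.float64(220.99)), (np.float64(397.0), np.float64(217.7))]
scene7 slope [-1.61000e-01  2.49976e+02] n 8 rms 0.14 ends [(np.float64(356.0), np.float64(192.8)), (np.float64(380.0), np.float64(188.95))]
scene0 slope [-1.01000e-01  2.41062e+02] n 16 rms 0.17 ends [(np.float64(352.0), np.float64(205.52)), (np.float64(387.0), np.float64(201.98))]
top0 slope [-2.70000e-02  1.65849e+02] n 32 rms 0.1 ends [(np.float64(256.0), np.float64(159.0)), (np.float64(287.0), np.float64(158.17))]
top0 slope [-4.40000e-02  2.09085e+02] n 16 rms 0.12 ends [(np.float64(256.0), np.float64(197.82)), (np.float64(287.0), np.float64(196.45))]
top4 slope [-3.70000e-02  1.68662e+02] n 32 rms 0.12 ends [(np.float64(256.0), np.float64(159.25)), (np.float64(287.0), np.float64(158.11))]
scene 480 pred slope -0.094
scene 545 pred slope -0.098
scene 620 pred slope -0.102
top 655 pred slope -0.033
top 555 pred slope -0.033
```

```bash
python3 - <<'E'
from h import *
X=np.array([.9986,.0532]);jx=lambda n,u,v,z:round(float(plane(n,u,v,z)[:2]@X),1)
print('top0: deck edge',jx('top',251,197.95,26),'ptr lead(+x) top',[jx('top',251,v,42) for v in(194.9,195.35,195.8)],'index lead',[jx('top',242,v,42) for v in(216,216.25,216.5)],'index trail z26-42',jx('top',242,219.75,26),jx('top',242,219.75,42))
print('scene0: deck edge',jx('scene',387,201.98,26),'scene7 deck edge',jx('scene',368,190.9,26),jx('scene',387,189.05,26))
print('scene index: back top',jx('scene',394.5,184.1,42),'front bottom',jx('scene',394.5,188.4,26))
print('scene7 ptr back top',[jx('scene',387,v,42) for v in(185.8,186.1,186.4)],'front bottom',jx('scene',387,190.4,26))
print('scene0 ptr front bottom',jx('scene',393,203.4,26))
E
```

```text
top0: deck edge 566.0 ptr lead(+x) top [573.3, 571.9, 570.5] index lead [508.8, 508.1, 507.3] index trail z26-42 498.6 497.3
scene0: deck edge 562.4 scene7 deck edge 500.5 500.2
scene index: back top 498.8 front bottom 500.5
scene7 ptr back top [503.9, 505.4, 506.9] front bottom 506.9
scene0 ptr front bottom 571.6
```

```bash
python3 - <<'E'
from h import *
t=np.mean([vision.grab_frame('top').astype(float) for _ in range(5)],0).astype(np.uint8); cv2.imwrite('pics/top7.png',t[:,:,::-1])
X=np.array([.9986,.0532]);jx=lambda n,u,v,z:round(float(plane(n,u,v,z)[:2]@X),1)
for f,r in(('top0',(152,170)),('top5',(152,170)),('top7',(172,190))):
    g=cv2.imread(f'pics/{f}.png').astype(float)[:,:,1]; o=[]
    for u in range(270,288):
        p=g[r[0]:r[1],u]; k=[i for i in range(len(p)-1) if p[i]<150<=p[i+1]]
        if k: o.append(jx('top',u,r[0]+k[0]+(150-p[k[0]])/(p[k[0]+1]-p[k[0]]),26))
    print(f,len(o),np.median(o),np.std(o).round(2))
# right-pocket shoe white body centroid in scene
from m import blobs,world
for f,b in(('scene5',(358,203,374,226)),('scene7',(352,190,371,212))):
    for c in blobs(cv2.imread(f'pics/{f}.png'),b,((0,0,200),(180,30,255)),4): w=world('scene',c,46); print(f,c.mean(0).round(1),jx('scene',*((c.min(0)+c.max(0))/2),46))
print(ctrl.observe()['ee_pos'])
E
```

```text
top0 18 689.4 0.35
top5 18 689.7 0.33
top7 18 626.8499999999999 0.74
scene5 [366.6 212.4] 621.2
scene5 [370.5 203.8] 586.8
scene7 [361.2 198.2] 556.2
scene7 [366.5 190.7] 524.2
[468.81751849 170.68817878  46.61155849]
```

Emit:
drive_tool:
  deltas:
    - [0, -1.5, 0, 0, 1]
    - [0, -3, 0, 0, 1]
    - [0, -3, 0, 0, 1]
    - [0, -3, 0, 0, 1]
    - [0, -3, 0, 0, 1]

```text
t: 18.75
ee_pos: [465.9, 170.5, 46.6]
tool_rot: [2.159, 2.279, 0.007]
ft_force: [8.3, -1.3, -4.3]
width: 12.9
grip_force: 59.2
```

```bash
python3 - <<'E'
from h import *
go(468.8,170.7,46.6,93)
t=np.mean([vision.grab_frame('top').astype(float) for _ in range(5)],0).astype(np.uint8)
s=np.mean([vision.grab_frame('scene').astype(float) for _ in range(6)],0).astype(np.uint8); cv2.imwrite('pics/scene8.png',s[:,:,::-1])
X=np.array([.9986,.0532]);jx=lambda n,u,v,z:round(float(plane(n,u,v,z)[:2]@X),1)
g=t[:,:,1].astype(float); o=[]
for u in range(270,288):
    p=g[172:192,u]; k=[i for i in range(len(p)-1) if p[i]<150<=p[i+1]]
    if k: o.append(jx('top',u,172+k[0]+(150-p[k[0]])/(p[k[0]+1]-p[k[0]]),26))
print('travel',689.55-np.median(o))
a=cv2.resize(s[176:200,376:402,::-1],None,fx=20,fy=20,interpolation=2); cv2.imwrite('pics/c8.png',a)
E
```

```text
t 18.75 pos [465.9 170.5  46.6] yaw 93.1 tilt [ 0.005  0.001 -1.   ] w 12.9 F [ 8.3 -1.3 -4.3] | delta [-0.   2.9  0. ] turn 0.1 q6 0.27
travel 65.5
```

View pics/c8.png

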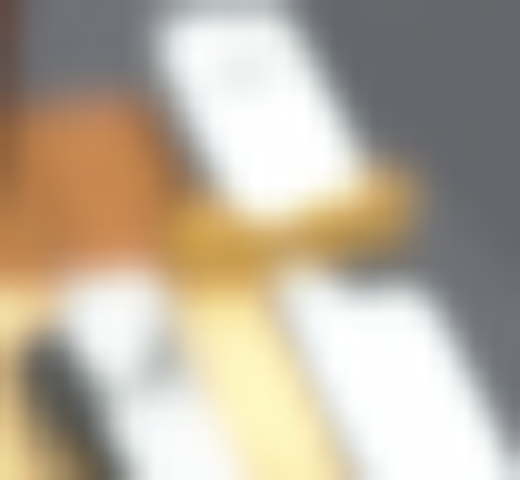

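The fins now form nearly one continuous bar: pointer at crop (220,245), index at (370,210), with a shallow step still possible. One last like-for-like check of the top edges against the white rail.

```bash
python3 - <<'E'
from h import *
for f in('scene0','scene7','scene8'):
    b=cv2.imread(f'pics/{f}.png')[:,:,0].astype(float)
    r=[]
    for u in range(386,394):
        p=b[182:206,u]; m=p[:9].argmin() if f!='scene0' else p[:9].argmin()
        k=next((i for i in range(len(p)-1) if p[i]>=165>p[i+1]),None)
        r.append((u,None if k is None else round(182+k+(p[k]-165)/(p[k]-p[k+1]),2), int(p[:9].min()), 182+int(m)))
    print(f,r)
E
```

```text
scene0 [(386, np.float64(184.62), 72, 190), (387, np.float64(186.68), 86, 190), (388, np.float64(188.66), 123, 190), (389, np.float64(190.39), 172, 190), (390, np.float64(193.75), 194, 189), (391, np.float64(186.71), 141, 188), (392, np.float64(185.83), 102, 187), (393, np.float64(185.4), 95, 187)]
scene7 [(386, np.float64(184.29), 78, 189), (387, np.float64(186.02), 80, 189), (388, np.float64(186.77), 83, 189), (389, np.float64(186.97), 98, 188), (390, np.float64(186.76), 102, 188), (391, np.float64(186.16), 100, 188), (392, np.float64(185.63), 90, 187), (393, np.float64(185.2), 86, 187)]
scene8 [(386, np.float64(184.25), 79, 188), (387, np.float64(185.7), 79, 188), (388, np.float64(186.38), 85, 188), (389, np.float64(186.56), 97, 188), (390, np.float64(186.41), 111, 188), (391, np.float64(185.92), 103, 187), (392, np.float64(185.61), 89, 187), (393, np.float64(185.2), 86, 187)]
```

Emit:
drive_tool:
  deltas:
    - [0, -0.7, 0, 0, 1]
    - [0, -1.3, 0, 0, 1]
    - [0, -1.3, 0, 0, 1]
    - [0, -1.3, 0, 0, 1]
    - [0, -1.3, 0, 0, 1]
    - [0, -1.3, 0, 0, 1]

```text
t: 20.05
ee_pos: [464.6, 170.5, 46.6]
tool_rot: [2.158, 2.279, 0.007]
ft_force: [8.3, -1.7, -5.2]
width: 12.7
grip_force: 59.2
```

```bash
python3 - <<'E'
from workcell import ctrl
import numpy as np
s=ctrl.observe();print(s['t'],s['ee_pos'],s['width'],s['grip_force'],np.abs(s['qd']).max())
print(ctrl.hand_in())
E
```

```text
20.05 [464.62444022 170.4895759   46.62225237] 12.719039773961365 59.17567312717438 0.0013711376357962088
the job is handed in; nothing more can be done
None
```

Both shoes are seated in the pockets, studs up and noses in the throats. The gripper is holding the carriage still with its pointer at the brass mark to within about 2 mm (the two cameras disagree by that much). The job was handed in at 20 s, with no verdict shown.

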